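Feed a board under the contact bar and make the test contact

TASK

Feed the circuit board under the jig's contact bar with exactly three full strokes of the feed lever, letting the lever come all the way back after each one. Then press the long bar down near its middle, so that both its ends go down evenly, until it firmly pushes in both spring contacts on the board (about 16 N in all, never so hard that the contacts are crushed); hold it there for about a second and let it come up again. Leave the other things on the bench where they are.

Things in the scene. Friction and masses are not known exactly. Their poses are not given: they have to be found in the camera images.
- jig: Board test jig: grey base plate 290 x 300 x 20 mm fixed to the bench, with a carriage and board in its middle, a long bar across it, a feed lever at its left. Origin on the bench; z up, x the feed direction (roughly away from the robot), y towards the lever's side. In its frame (mm): bar's middle at x 60, y 0; lever pivot at x -50, y 115, z 40. Apart from the lever, nothing on it is above 92.
- lever_handle (a point): Centre of the feed lever's black rubber handle: a cross cylinder 18 mm in diameter, 60 mm long along the jig's y, on a flat steel lever (14 x 8 mm) 115 mm from its pivot; about 150 mm above the bench. At rest the lever leans 0.3 rad back (to the jig's -x); a full stroke takes the handle 68 mm along the jig's +x.
- feed_lever (a joint): Angle of the feed lever: 0 at rest, 0.6 rad at its stop after a full stroke towards the jig's +x. Takes 2 to 6 N at the handle, more against the stop; let go, it springs back to 0 within 0.5 s. A pawl moves the carriage one pitch (20 mm) per full stroke and full return; a short stroke or return may miss the next pin.
- carriage (a joint): How far the carriage with the board has been fed, in m along the jig's +x: 0 at the start, 0.020 per full stroke. It stays where it is left (about 3 N of friction).
- board_mid (a point): Top of the board, under the middle of its black header strip (136 mm long along the jig's y): at x 0, y 0, z 42 mm of the jig at the start, under the bar after 60 mm of feed. Two domed brass spring contacts, 12 mm wide, stand on the header 60 mm to either side of its middle. The header's height differs from board to board: the bar must sink some 3 to 14 mm (unknown) to meet them.
- bar_top (a point): Middle of the upper face of the plain aluminium contact bar: 200 mm long along the jig's y, 26 mm wide, 16 mm thick, top 92 mm above the bench at rest. It sinks on two guide rods at its ends and rocks end to end about its middle. z is the bar's upward normal.
- bar (a joint): How far the middle of the bar has been pressed down, in m: 0 at rest, at most 0.026. Its spring takes about 3 N to start and 0.3 N more per mm, and lifts it again when let go.
- bar_rock (a joint): Tilt of the bar end to end in rad: 0 level, positive when its left (jig +y) end is the higher. A weak spring (0.8 Nm/rad) levels it, so pressing off its middle tilts it.
- contact_left (a joint): How far the left (jig +y) spring contact on the header is pushed in, in m: 0 free, 0.010 at its end. Each contact takes 1.5 N to start and 1 N more per mm; an even press of about 16 N on the middle of the bar pushes both in about 3 to 4 mm. More than 6.5 mm crushes it.
- contact_right (a joint): The same for the right (jig -y) contact.
- multimeter: Bystander, to be left alone: hand-held meter lying on the bench, 170 x 82 x 42 mm. Origin at the middle of its underside.
- solder_reel: Bystander, to be left alone: standing reel, 64 mm in diameter, 54 mm high, near the jig's lever side. Origin at the middle of its underside.
- screwdriver: Bystander, to be left alone: screwdriver lying to the right of the jig. Origin at the middle of its underside.
- flux_jar: Bystander, to be left alone: small jar, 52 mm in diameter, 50 mm high. Origin at the middle of its underside.
- probe: Bystander, to be left alone: black probe, 145 mm long, lying in front of the jig. Origin at the middle of its underside.
- spare_board: Bystander, to be left alone: spare green board with parts on it, 90 x 60 mm. Origin at the middle of its underside.
- adapter: Bystander, to be left alone: white block 50 x 36 x 22 mm lying on the near right corner of the jig's base plate. Origin at the middle of its underside.

How it is judged:
By the outcome, as a careful person would: the job done as asked, in the order asked, and still so for the second after the job is handed in, with the robot touching nothing.
It also fails if it takes over 64 s, if anything falls off the work surface, if the arm or the gripper's body presses on something with over 40 N, if the wrist force passes 120 N, or if a joint passes its speed limit or range.

ROBOT

A 7-joint arm with a two-finger parallel gripper is mounted at the origin on the work surface. World frame = base frame: x ahead of the robot, y to its left, z up, the work surface at z = 0. Lengths are in m, angles in rad, forces in N, time in s.
With the tool pointing down it reaches from about 0.4 to 0.925 m from the base axis. Payload 5.6 kg.
Tool frame: the origin (TCP) lies on the centre line of the jaws, within the pads' length; the fingertips stand 11 mm ahead of it and the grasp point (between the pads) lies 8 mm behind it; x points along the fingers, z is the direction in which the jaws open and shut, and the axes are right-handed (so a half turn about x gives the same grasp; the last joint's range is limited). The gripper opens to 85 mm and grips with 20 to 120 N. Pads are 22 mm wide; open, the fingers measure 114 mm over their backs; the gripper's body (76 mm by 85 mm) begins 54 mm behind the grasp point. The pads swing forward as they close: fully open they stand 13 mm farther back than shut.
Start: joints at [-1.185, 0.468, -0.012, 1.603, 0.006, 1.071, -0.056], TCP at [0.27, 0.591, 0.242] pointing down, gripper open.
Joint ranges: [-2.53, 2.53], [-0.31, 2.02], [-1.57, 1.55], [0.28, 2.44], [-1.29, 4.43], [0.15, 1.84], [-2.92, 2.92]. Speed limits (rad/s): [2.57, 2.57, 3.14, 3.14, 3.14, 3.14, 3.14].

INTERFACE

Orientations are given as a rotation vector (axis times angle).
In Python, from bench import manip gives the robot as it stands.
- The arm moves only by the shell command python3 -m creep 'ROWS'. ROWS is JSON, a list that holds one entry, the list of rows, each a list of 7 numbers: the shift along the tool's x, y, z in mm, then the turn, a rotation vector about the tool's x, y, z in rad, then the opening, from 0 (shut) to 1 (fully open). In form: [[[x, y, z, rx, ry, rz, grip], ...]]. A call has exactly 5 rows; each row is the pose to reach, as a shift and turn from the pose commanded when the call began, along the tool's axes at that moment; what a row does not reach only later rows make up. A row lasts 1/8 s, in which the tool goes at most 62.5 mm and 10.7 degrees, less where a joint would pass 70% of its speed; a pose out of reach is approached as far as the arm can. A call with a gripper value outside its range is refused whole. The fingers move at their own pace and stop on an object; the grip force is fixed at half the most. Time passes only in rows, so rows that repeat a pose let the fingers close, or fill a call up. It gives the time, the measured TCP pose, the force and the opening at its end, in the units of the state.
- manip.observe(): the state, without advancing time (a new reading comes with each control period).
- manip.read_camera(name): name is "scene" or "top"; returns a dict with "pixels" (384x512x3 uint8, red, green, blue), "z_map" (384x512 float32, m along the optical axis (not along the pixel's ray), 0 where there is no reading), "intrinsics" (3x3 intrinsics, pixels), "cam_to_world" (4x4, takes a point from camera to world coordinates). Camera axes: x right, y down, z forward; pixel columns grow to the right and rows downward; lengths in m; the calibration is good to about 2 mm. A picture is of the moment at which its call begins.
- manip.sign_off(): hands the job in, once; it reports no verdict.
The state is a dict: "t": time; "q": joint angles; "dq": joint speeds; "joint_torque": joint torques, N m; "eef_pos": TCP position; "tool_rot": TCP orientation; "contact_force": force on the tool from outside, world axes, zero at the start; "moment": the same for the moment, N m; "opening": opening from 0.0 (shut) to 1.0 (fully open).
Only numpy, scipy, OpenCV 4.12 (cv2) and the standard library are available. Lean on these libraries where they do the work, as an engineer would, in place of code of your own. Each camera call takes 0.05 s, during which the arm holds its last target.

## Working session

There is one attempt and no reset: what is moved stays moved. The work goes in short steps, Python scripts to look and compute and a shell command to move; the robot and the scene stay as the last step left them, time stands still between calls to the robot, and variables do not carry over. Pictures are saved under pics/ and viewed, and the job is handed in when it is done.

```bash
mkdir -p pics; ls; python3 - <<'E'
from bench import manip
import cv2
s=manip.observe()
for k,v in s.items(): print(k,v)
for n in ("scene","top"):
    c=manip.read_camera(n)
    cv2.imwrite(f"pics/{n}0.png",c["pixels"][:,:,::-1])
    print(n,c["intrinsics"].tolist(),c["cam_to_world"].round(4).tolist())
E
```

```text
pics
t 0.0
q [-1.18500501  0.46839342 -0.01158034  1.60368033  0.00604667  1.0713781
 -0.05632756]
dq [-0.00026559  0.00033788 -0.0018013   0.00031052  0.00065493  0.00021659
 -0.00070509]
joint_torque [-1.11612578e-04 -5.32376432e+01  2.12918012e-02 -2.51299649e+01
  1.13354248e-02  7.74665794e-03 -1.78988067e-06]
eef_pos [0.27010423 0.59060522 0.2413043 ]
tool_rot [-0.88886575  1.3835642   0.8870064 ]
contact_force [ 0.07783488 -0.46508402  0.50013855]
moment [0.03992677 0.02108913 0.01718299]
opening 0.9988051035630238
scene [[428.6050253489497, 0.0, 255.82902806914203], [0.0, 428.6050253489497, 191.18303339878142], [0.0, 0.0, 1.0]] [[-0.7297, 0.5135, -0.4515, 1.119], [0.6837, 0.5405, -0.4903, 0.6022], [-0.0078, -0.6665, -0.7455, 1.0961], [0.0, 0.0, 0.0, 1.0]]
top [[406.22178842713595, 0.0, 255.4494948324095], [0.0, 406.22178842713595, 190.45155039609259], [0.0, 0.0, 1.0]] [[-0.0236, -0.9802, 0.1966, 0.3207], [-0.9992, 0.0294, 0.0266, -0.0286], [-0.0318, -0.1958, -0.9801, 1.218], [0.0, 0.0, 0.0, 1.0]]
```

View pics/scene0.png

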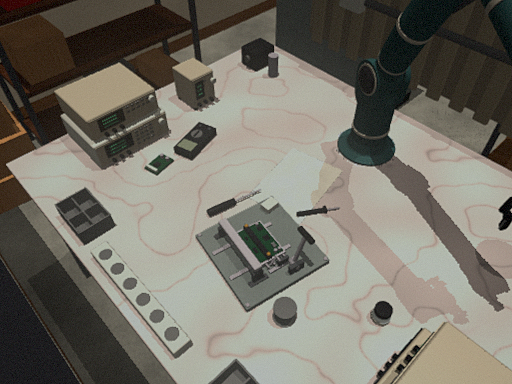

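View pics/top0.png

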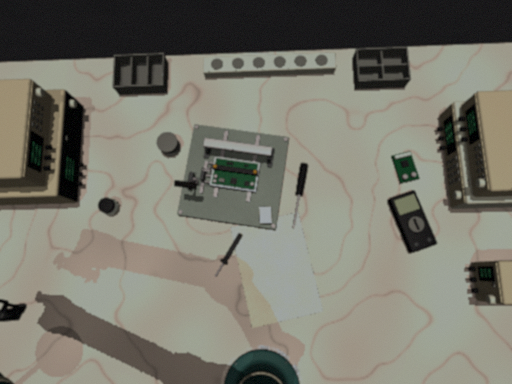

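Top view: the jig plate's corners are near (196,125), (288,137), (277,230) and (179,215). The bar is at about (238,147), the handle at (186,184) and the reel at (168,144). I'll zoom in and measure.

```bash
cat > h.py <<'E'
from bench import manip
import numpy as np, cv2
from scipy.spatial.transform import Rotation as R
def cloud(c):
    z=c["z_map"];K=c["intrinsics"];v,u=np.mgrid[0:384,0:512]
    P=np.stack([(u-K[0,2])/K[0,0]*z,(v-K[1,2])/K[1,1]*z,z],-1)
    T=c["cam_to_world"];return P@T[:3,:3].T+T[:3,3]
def proj(c,p):
    T=c["cam_to_world"];q=T[:3,:3].T@(np.asarray(p)-T[:3,3]);K=c["intrinsics"]
    return K[0,0]*q[0]/q[2]+K[0,2],K[1,1]*q[1]/q[2]+K[1,2]
def crop(c,n,u0,u1,v0,v1,s=6):
    im=c["pixels"][v0:v1,u0:u1,::-1];cv2.imwrite(n,cv2.resize(im,None,fx=s,fy=s,interpolation=cv2.INTER_CUBIC))
E
python3 - <<'E'
from h import *
c=manip.read_camera("top");P=cloud(c)
crop(c,"pics/topz.png",165,300,115,240,4)
m=(P[...,2]>.012)&(P[...,2]<.028);mm=np.zeros(m.shape,np.uint8);mm[110:240,165:300]=m[110:240,165:300]
n,l,st,ce=cv2.connectedComponentsWithStats(mm);i=1+st[1:,4].argmax();pts=P[l==i]
print(st[i],np.median(pts[:,2]))
r=cv2.minAreaRect(pts[:,:2].astype(np.float32)*1000);print(r,cv2.boxPoints(r))
sel=np.zeros(m.shape,bool);sel[115:235,170:295]=1
b=sel&(P[...,2]>.084)&(P[...,2]<.1);n,l,st,ce=cv2.connectedComponentsWithStats(b.astype(np.uint8))
for k in range(1,n):
    if st[k,4]>5:
        q=P[l==k];print(st[k],ce[k],np.median(q,0),cv2.minAreaRect(q[:,:2].astype(np.float32)*1000))
hh=sel&(P[...,2]>.11);q=P[hh];print(len(q),q.mean(0),q.min(0),q.max(0),cv2.minAreaRect(q[:,:2].astype(np.float32)*1000))
c=manip.read_camera("scene");crop(c,"pics/scz.png",190,340,185,315,4)
P=cloud(c);hh=np.zeros((384,512),bool);hh[200:310,195:330]=1;hh&=P[...,2]>.135
q=P[hh];print(len(q),q.mean(0),q.min(0),q.max(0))
E
```

```text
[ 177  124  112  106 6397] 0.01939576409261634
((612.1510009765625, 69.82199096679688), (300.54364013671875, 291.2680969238281), 79.87530517578125) [[ 442.3684    -52.508568]
 [ 729.1007   -103.710884]
 [ 781.9336    192.15256 ]
 [ 495.2013    243.35486 ]]
[203 138  69  18 614] [237.39576547 146.52931596] [0.67813848 0.05212695 0.09073231] ((679.4078979492188, 52.20343780517578), (199.2829132080078, 27.542848587036133), 80.31275177001953)
209 [0.49399826 0.13121354 0.43967536] [ 0.32073857 -0.02857628  0.11393111] [0.57471061 0.21985287 1.21797406] ((456.5510559082031, 82.94992065429688), (348.70562744140625, 44.01055908203125), 46.585426330566406)
204 [0.70358531 0.2959808  0.39498023] [0.54816185 0.15892005 0.13540614] [1.1189799  0.60218374 1.09613705]
```

View pics/topz.png

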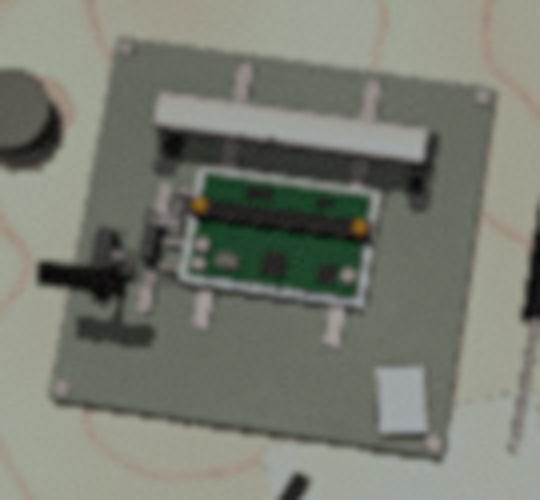

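View pics/scz.png

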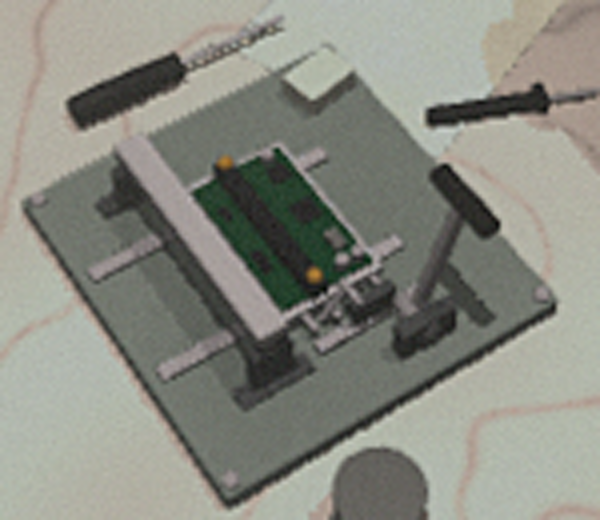

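```bash
python3 - <<'E'
from h import *
for n,(u0,u1,v0,v1) in dict(top=(170,295,115,235),scene=(195,335,190,312)).items():
    c=manip.read_camera(n);P=cloud(c);sel=np.zeros((384,512),bool);sel[v0:v1,u0:u1]=1;sel&=c["z_map"]>0
    for lo,hi in ((.012,.028),(.084,.1),(.135,.175)):
        b=(sel&(P[...,2]>lo)&(P[...,2]<hi)).astype(np.uint8)
        k,l,st,ce=cv2.connectedComponentsWithStats(b)
        i=1+st[1:,4].argmax();q=P[l==i];r=cv2.minAreaRect(q[:,:2].astype(np.float32)*1000)
        print(n,lo,st[i],np.median(q,0).round(4),np.round(r[0],1),np.round(r[1],1),round(r[2],1),cv2.boxPoints(r).round(0).tolist())
E
```

```text
top 0.012 [ 177  124  112  106 6361] [0.5741 0.0684 0.0194] [611.7  70. ] [300.8 290.7] 79.9 [[442.0, -52.0], [728.0, -104.0], [781.0, 192.0], [495.0, 244.0]]
top 0.084 [203 138  69  18 610] [0.6781 0.0499 0.0907] [679.1  52.2] [199.3  27.3] 80.0 [[648.0, -44.0], [675.0, -48.0], [710.0, 148.0], [683.0, 153.0]]
top 0.135 [174 180  23   9 151] [0.5567 0.1895 0.1562] [558.2 190.4] [59.  17.9] 80.5 [[544.0, 163.0], [562.0, 160.0], [572.0, 218.0], [554.0, 221.0]]
scene 0.012 [ 195  224  134   88 3743] [0.6964 0.1434 0.0208] [612.3  68. ] [301.7 291.6] 79.9 [[442.0, -55.0], [730.0, -106.0], [782.0, 191.0], [495.0, 242.0]]
scene 0.084 [218 218  44  54 579] [0.6825 0.0606 0.0924] [679.9  51.9] [202.   28.1] 80.2 [[649.0, -45.0], [677.0, -50.0], [711.0, 149.0], [683.0, 154.0]]
scene 0.135 [297 226  18  19 153] [0.5621 0.1904 0.1565] [559.8 190.1] [60.1 19.8] 75.5 [[543.0, 164.0], [562.0, 159.0], [577.0, 217.0], [558.0, 222.0]]
```

The two cameras agree: bar middle (679.5, 52), handle (559, 190), jig yaw about -10°, origin about (620, 62). Next, work out the approach with the gripper shut.

```bash
cat >> h.py <<'E'
YAW=np.deg2rad(-9.9);O=np.array([.6204,.0624,0])
JR=R.from_euler('z',YAW).as_matrix()
def j2w(p): return O+JR@(np.array(p)/1000)
def w2j(p): return JR.T@(np.array(p)-O)*1000
def plan(goal,Rg=None):
    s=manip.observe();Rt=R.from_rotvec(s["tool_rot"]);d=Rt.inv().apply(np.array(goal)-s["eef_pos"])*1000
    print("t",s["t"],"tcp jig",w2j(s["eef_pos"]).round(1),"shift",d.round(1),end=' ')
    if Rg is not None: print("turn",(Rt.inv()*Rg).as_rotvec().round(4),end=' ')
    print("F jig",(JR.T@s["contact_force"]).round(2))
def goalrot(zj):  # tool x down, tool z along jig vector zj
    x=np.array([0,0,-1.]);z=JR@np.array(zj,float);return R.from_matrix(np.stack([x,np.cross(z,x),z],1))
E
python3 - <<'E'
from h import *
s=manip.observe();print(R.from_rotvec(s["tool_rot"]).as_matrix().round(3))
for z in ([0,1,0],[0,-1,0],[1,0,0],[-1,0,0]):
    print(z);plan(j2w([-122,115,165]),goalrot(z))
E
```

```text
[[-0.    -0.909  0.416]
 [-0.001  0.416  0.909]
 [-1.    -0.    -0.001]]
[0, 1, 0]
t 0.3 tcp jig [-435.8  460.5  242. ] shift [  77.1 -391.1 -254.7] turn [-0.256  -0.0006  0.    ] F jig [-0.97  0.16  0.08]
[0, -1, 0]
t 0.3 tcp jig [-435.8  460.5  242. ] shift [  77.1 -391.1 -254.7] turn [2.8856e+00 0.0000e+00 9.0000e-04] F jig [-0.97  0.16  0.08]
[1, 0, 0]
t 0.3 tcp jig [-435.8  460.5  242. ] shift [  77.1 -391.1 -254.7] turn [ 1.3148e+00 -5.0000e-04  5.0000e-04] F jig [-0.97  0.16  0.08]
[-1, 0, 0]
t 0.3 tcp jig [-435.8  460.5  242. ] shift [  77.1 -391.1 -254.7] turn [-1.8268e+00 -5.0000e-04 -5.0000e-04] F jig [-0.97  0.16  0.08]
```

```bash
python3 -m creep '[[[0,-40,-26,-0.06,0,0,0],[0,-80,-52,-0.12,0,0,0],[0,-120,-78,-0.18,0,0,0],[0,-160,-104,-0.256,0,0,0],[0,-200,-130,-0.256,0,0,0]]]'
python3 - <<'E'
from h import *
plan(j2w([-122,115,200]),goalrot([0,1,0]))
E
```

```text
t: 0.92
eef_pos: [0.3989, 0.3883, 0.2424]
tool_rot: [-1.081, 1.285, 1.081]
contact_force: [0.6, -0.1, -0.4]
opening: -0.002
t 0.925 tcp jig [-274.3  283.   242.4] shift [  42.4 -152.2 -168.1] turn [0.0005 0.0003 0.0002] F jig [ 0.6  -0.01 -0.41]
```

```bash
python3 -m creep '[[[10,-40,-44,0,0,0,0],[20,-80,-88,0,0,0,0],[30,-120,-132,0,0,0,0],[42,-152,-168,0,0,0,0],[42,-152,-168,0,0,0,0]]]'
python3 - <<'E'
from h import *
plan(j2w([-122,115,152]),goalrot([0,1,0]))
c=manip.read_camera("scene");crop(c,"pics/s1.png",180,400,120,320,3)
E
```

```text
t: 1.55
eef_pos: [0.5206, 0.1932, 0.1995]
tool_rot: [-1.077, 1.291, 1.074]
contact_force: [0.2, 0.3, 0.1]
opening: -0.002
t 1.55 tcp jig [-120.8  111.7  199.5] shift [47.5  1.2  3.5] turn [-0.0081 -0.0026 -0.0001] F jig [0.17 0.32 0.1 ]
```

View pics/s1.png

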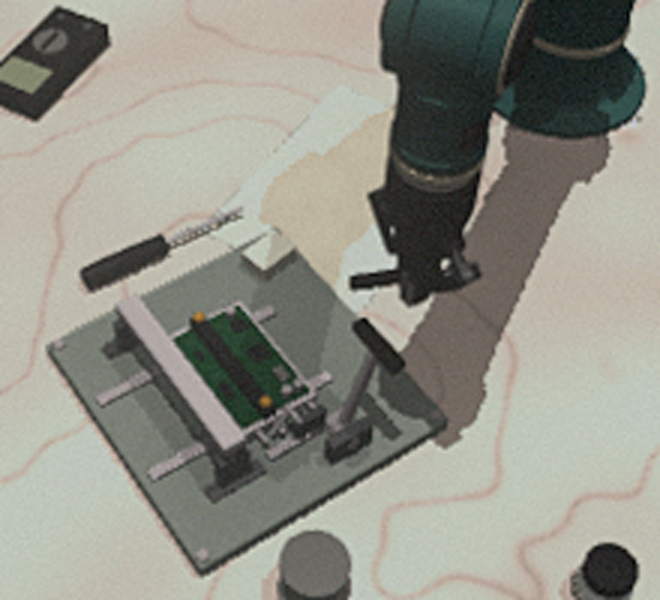

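The shut fingers hang just in front of the handle (handle at (378,345) in the crop, fingertip at about (412,300)). Lower them.

```bash
python3 -m creep '[[[24,1,3,0,0,0,0],[47,1,3,0,0,0,0],[47,1,3,0,0,0,0],[47,-7,3,0,0,0,0],[47,-11,3,0,0,0,0]]]'
python3 - <<'E'
from h import *
plan(j2w([-16-9-11,115,152]),goalrot([0,1,0]))
c=manip.read_camera("scene");crop(c,"pics/s2.png",220,370,180,310,4)
E
```

```text
t: 2.22
eef_pos: [0.5317, 0.1996, 0.1546]
tool_rot: [-1.081, 1.283, 1.08]
contact_force: [0.2, -0.1, 0.7]
opening: -0.0
t 2.225 tcp jig [-111.   119.9  154.6] shift [  2.8 -75.   -5. ] turn [0.0001 0.0014 0.0023] F jig [ 0.26 -0.03  0.66]
```

View pics/s2.png

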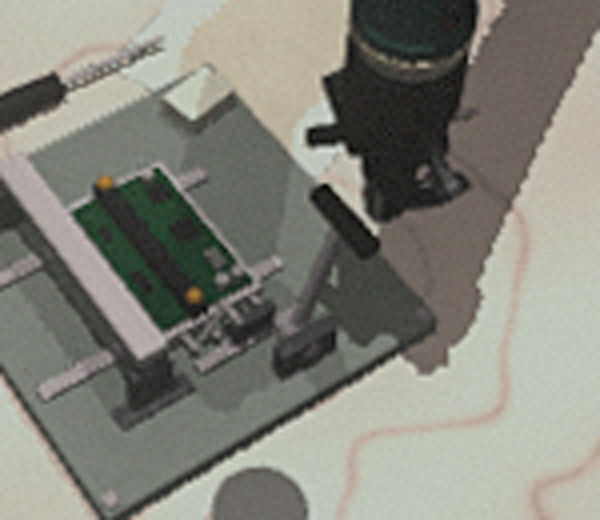

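```bash
python3 -m creep '[[[2,-12,-3,0,0,0,0],[2,-26,-3,0,0,0,0],[2,-40,-3,0,0,0,0],[2,-54,-3,0,0,0,0],[2,-62,-3,0,0,0,0]]]'
python3 - <<'E'
from h import *
plan(j2w([-36,115,152]))
E
```

```text
t: 2.9
eef_pos: [0.5915, 0.1853, 0.1508]
tool_rot: [-1.08, 1.287, 1.081]
contact_force: [-4.2, 0.5, 1.1]
opening: 0.0
t 2.9 tcp jig [-49.6 116.1 150.8] shift [ -1.2 -13.6  -1.1] F jig [-4.26 -0.25  1.09]
```

```bash
python3 -m creep '[[[0,-4,0,0,0,0,0],[0,-8,0,0,0,0,0],[0,-12,0,0,0,0,0],[0,-12,0,0,0,0,0],[0,-12,0,0,0,0,0]]]'
python3 - <<'E'
from h import *
plan(j2w([-36,115,152]))
c=manip.read_camera("scene");crop(c,"pics/s3.png",220,370,180,310,4)
E
```

```text
t: 3.52
eef_pos: [0.6022, 0.1834, 0.151]
tool_rot: [-1.081, 1.287, 1.082]
contact_force: [-4.4, 1.2, -2.2]
opening: 0.001
t 3.525 tcp jig [-38.8 116.1 151. ] shift [-1.  -2.8 -1.1] F jig [-4.5   0.44 -2.19]
```

View pics/s3.png

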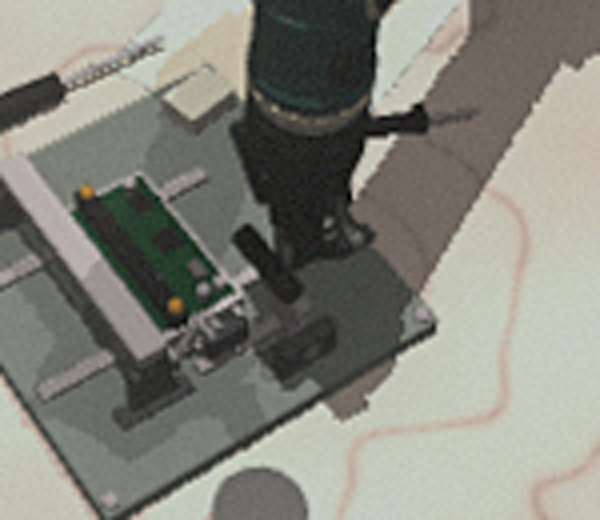

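The lever is nearly upright to forward and the board has moved, but the force is still about 4.5 N, so it's not at the stop yet.

```bash
python3 -m creep '[[[0,-1,0,0,0,0,0],[0,-2,0,0,0,0,0],[0,-3,0,0,0,0,0],[0,-4,0,0,0,0,0],[0,-4,0,0,0,0,0]]]'
python3 - <<'E'
from h import *
plan(j2w([-36,115,152]))
E
```

```text
t: 4.2
eef_pos: [0.6057, 0.183, 0.1512]
tool_rot: [-1.08, 1.287, 1.082]
contact_force: [-6.6, 0.6, -0.4]
opening: -0.0
t 4.2 tcp jig [-35.2 116.2 151.2] shift [-0.8  0.8 -1.2] F jig [-6.64 -0.51 -0.45]
```

```bash
python3 -m creep '[[[0,-1,0,0,0,0,0],[0,-2,0,0,0,0,0],[0,-3,0,0,0,0,0],[0,-3,0,0,0,0,0],[0,-3,0,0,0,0,0]]]'
python3 - <<'E'
from h import *
plan(j2w([-36,115,152]))
c=manip.read_camera("scene");crop(c,"pics/s4.png",220,370,180,310,4)
E
```

```text
t: 4.82
eef_pos: [0.6064, 0.1828, 0.151]
tool_rot: [-1.079, 1.291, 1.086]
contact_force: [-13.0, 0.5, 3.3]
opening: 0.002
t 4.825 tcp jig [-34.5 116.2 151. ] shift [-1.   1.5 -1.2] F jig [-12.89  -1.74   3.26]
```

13 N with almost no motion, so it's at the stop. Return and let the lever come all the way back.

```bash
python3 -m creep '[[[0,20,0,0,0,0,0],[0,42,0,0,0,0,0],[0,64,0,0,0,0,0],[0,82,0,0,0,0,0],[0,86,0,0,0,0,0]]]'; python3 -m creep '[[[0,0,0,0,0,0,0],[0,0,0,0,0,0,0],[0,0,0,0,0,0,0],[0,0,0,0,0,0,0],[0,0,0,0,0,0,0]]]'
cat >> h.py <<'E'
def measure():
    c=manip.read_camera("scene");P=cloud(c);J=((P-O)@JR)*1000;z=c["z_map"]>0
    b=z&(abs(J[...,0]-(-50))<70)&(abs(J[...,1]-115)<28)&(J[...,2]>151)&(J[...,2]<168)
    hsv=cv2.cvtColor(c["pixels"],cv2.COLOR_RGB2HSV);v=hsv[...,2]
    q=J[b&(v<70)];print("handle n",len(q),np.median(q,0).round(1) if len(q) else None)
    o=z&(hsv[...,0]>12)&(hsv[...,0]<28)&(hsv[...,1]>140)&(v>90)&(abs(J[...,0])<100)&(abs(J[...,1])<80)
    for s in (1,-1):
        q=J[o&(J[...,1]*s>0)];print("contact",s,len(q),np.median(q,0).round(1) if len(q) else None)
    return c
E
python3 - <<'E'
from h import *
plan(j2w([-36,115,152]))
c=measure();crop(c,"pics/s5.png",220,370,180,310,4)
E
```

```text
t: 5.5
eef_pos: [0.5262, 0.1974, 0.1525]
tool_rot: [-1.082, 1.282, 1.079]
contact_force: [1.1, -0.5, 0.1]
opening: -0.005
t: 6.12
eef_pos: [0.525, 0.197, 0.1512]
tool_rot: [-1.081, 1.286, 1.081]
contact_force: [0.2, -0.5, -0.2]
opening: 0.005
t 6.125 tcp jig [-117.1  116.2  151.2] shift [ -0.8 -81.2  -1.2] F jig [ 0.25 -0.48 -0.18]
handle n 142 [-82.3 118.3 158.1]
contact 1 11 [19.  58.4 62.9]
contact -1 8 [ 18.  -58.5  65.3]
```

View pics/s5.png

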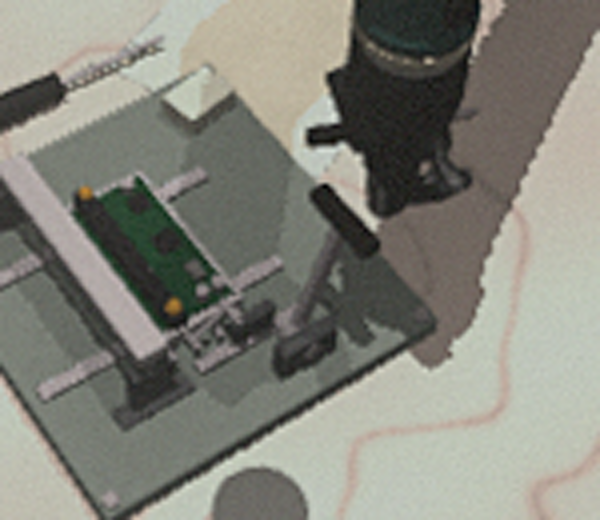

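The lever is back at rest, the gap is clear, and the contacts are at x≈19, so one 20 mm pitch is fed. Second stroke.

```bash
python3 -m creep '[[[0,-14,0,0,0,0,0],[0,-28,0,0,0,0,0],[0,-42,0,0,0,0,0],[0,-56,0,0,0,0,0],[0,-70,0,0,0,0,0]]]'; python3 -m creep '[[[0,-6,0,0,0,0,0],[0,-10,0,0,0,0,0],[0,-13,0,0,0,0,0],[0,-15,0,0,0,0,0],[0,-15,0,0,0,0,0]]]'
python3 - <<'E'
from h import *
plan(j2w([-36,115,152]))
E
```

```text
t: 6.8
eef_pos: [0.5942, 0.1849, 0.1507]
tool_rot: [-1.08, 1.287, 1.082]
contact_force: [-5.6, 2.0, -3.0]
opening: 0.0
t: 7.42
eef_pos: [0.6058, 0.1827, 0.1503]
tool_rot: [-1.079, 1.291, 1.085]
contact_force: [-9.9, 1.0, 0.4]
opening: 0.001
t 7.425 tcp jig [-35.  116.  150.3] shift [-1.7  1.  -1. ] F jig [-9.9  -0.69  0.42]
```

```bash
python3 -m creep '[[[0,-1,0,0,0,0,0],[0,-2,0,0,0,0,0],[0,-2,0,0,0,0,0],[0,-2,0,0,0,0,0],[0,-2,0,0,0,0,0]]]'; python3 -c "
from h import *
plan(j2w([-36,115,152]))"
python3 -m creep '[[[0,20,0,0,0,0,0],[0,42,0,0,0,0,0],[0,64,0,0,0,0,0],[0,82,0,0,0,0,0],[0,87,0,0,0,0,0]]]'; python3 -m creep '[[[0,0,0,0,0,0,0],[0,0,0,0,0,0,0],[0,0,0,0,0,0,0],[0,0,0,0,0,0,0],[0,0,0,0,0,0,0]]]'
python3 - <<'E'
from h import *
plan(j2w([-36,115,152]))
c=measure();crop(c,"pics/s6.png",220,370,180,310,4)
E
```

```text
t: 8.05
eef_pos: [0.6063, 0.1826, 0.1501]
tool_rot: [-1.079, 1.294, 1.088]
contact_force: [-13.2, 1.8, 3.1]
opening: 0.002
t 8.05 tcp jig [-34.6 116.  150.1] shift [-1.8  1.5 -1. ] F jig [-13.27  -0.46   3.05]
t: 8.68
eef_pos: [0.5257, 0.1971, 0.1521]
tool_rot: [-1.082, 1.283, 1.079]
contact_force: [0.1, 0.7, 0.5]
opening: -0.002
t: 9.3
eef_pos: [0.525, 0.197, 0.1512]
tool_rot: [-1.081, 1.286, 1.081]
contact_force: [-0.3, 0.5, -0.8]
opening: 0.002
t 9.3 tcp jig [-117.1  116.2  151.2] shift [ -0.8 -81.1  -1.2] F jig [-0.42  0.41 -0.84]
handle n 139 [-82.2 119.  158. ]
contact 1 0 None
contact -1 0 None
```

View pics/s6.png

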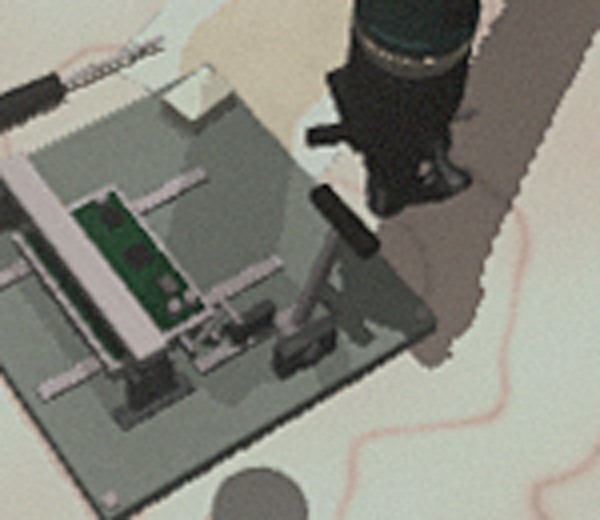

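The lever is back and the board has moved about another pitch; its header is now hidden behind the bar. Third stroke.

```bash
python3 -m creep '[[[0,-14,0,0,0,0,0],[0,-28,0,0,0,0,0],[0,-42,0,0,0,0,0],[0,-56,0,0,0,0,0],[0,-70,0,0,0,0,0]]]'; python3 -m creep '[[[0,-6,0,0,0,0,0],[0,-10,0,0,0,0,0],[0,-14,0,0,0,0,0],[0,-17,0,0,0,0,0],[0,-17,0,0,0,0,0]]]'
python3 - <<'E'
from h import *
plan(j2w([-36,115,152]))
E
```

```text
t: 9.98
eef_pos: [0.594, 0.1849, 0.1507]
tool_rot: [-1.08, 1.288, 1.082]
contact_force: [-4.8, 1.7, -3.0]
opening: 0.002
t: 10.6
eef_pos: [0.6063, 0.1826, 0.1501]
tool_rot: [-1.078, 1.294, 1.088]
contact_force: [-13.8, 0.9, 3.4]
opening: -0.0
t 10.6 tcp jig [-34.5 116.  150.1] shift [-1.9  1.5 -1. ] F jig [-13.72  -1.48   3.44]
```

```bash
python3 -m creep '[[[0,20,0,0,0,0,0],[0,42,0,0,0,0,0],[0,64,0,0,0,0,0],[0,82,0,0,0,0,0],[0,92,0,0,0,0,0]]]'; python3 -m creep '[[[-40,0,0,0,0,0,0],[-80,0,0,0,0,0,0],[-80,0,0,0,0,0,0],[-80,0,0,0,0,0,0],[-80,0,0,0,0,0,0]]]'
python3 - <<'E'
from h import *
c=measure();crop(c,"pics/s7.png",220,370,180,310,4)
c=manip.read_camera("top");crop(c,"pics/t7.png",165,300,115,240,4)
plan(j2w([60,0,230]),goalrot([0,1,0]))
E
```

```text
t: 11.22
eef_pos: [0.5208, 0.1979, 0.152]
tool_rot: [-1.082, 1.283, 1.079]
contact_force: [1.5, 0.5, -0.0]
opening: -0.003
t: 11.85
eef_pos: [0.5196, 0.1975, 0.2301]
tool_rot: [-1.081, 1.288, 1.081]
contact_force: [-0.1, -0.1, -0.2]
opening: -0.002
handle n 111 [-79.8 116.4 158.1]
contact 1 0 None
contact -1 0 None
t 11.95 tcp jig [-122.6  115.9  230.2] shift [ 1.000e-01 -1.826e+02 -1.159e+02] turn [-0.0002 -0.0011 -0.0013] F jig [ 0.04 -0.31 -0.04]
```

View pics/s7.png

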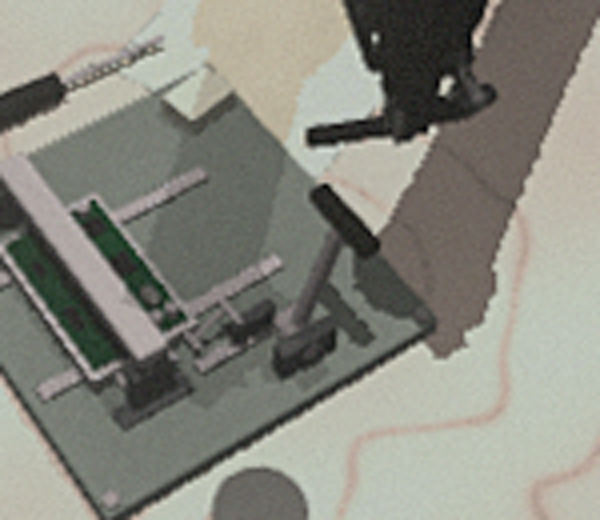

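View pics/t7.png

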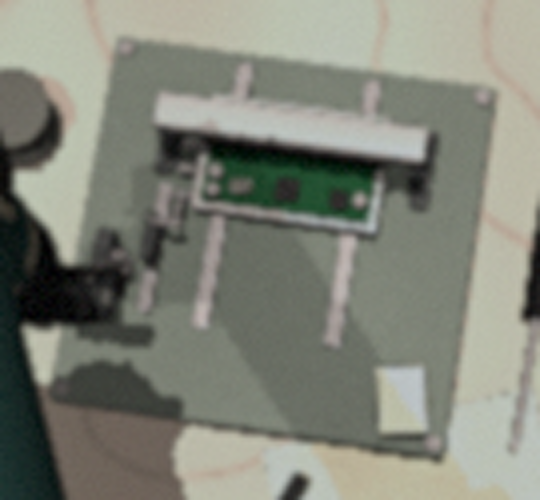

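All three strokes are done, the lever is at rest and the carriage is about 60 mm forward. Now to the middle of the bar.

```bash
python3 -m creep '[[[0,-45,-29,0,0,0,0],[0,-90,-58,0,0,0,0],[0,-135,-86,0,0,0,0],[0,-182,-115,0,0,0,0],[0,-183,-116,0,0,0,0]]]'; python3 -m creep '[[[40,0,0,0,0,0,0],[80,0,0,0,0,0,0],[110,0,0,0,0,0,0],[115,0,0,0,0,0,0],[115,0,0,0,0,0,0]]]'
python3 - <<'E'
from h import *
plan(j2w([60,0,103]),goalrot([0,1,0]))
c=manip.read_camera("scene");crop(c,"pics/s8.png",200,350,160,290,4)
c=manip.read_camera("top");crop(c,"pics/t8.png",165,300,115,240,4)
E
```

```text
t: 12.58
eef_pos: [0.6821, 0.0467, 0.2297]
tool_rot: [-1.078, 1.291, 1.074]
contact_force: [0.1, 0.1, 0.1]
opening: -0.002
t: 13.2
eef_pos: [0.6803, 0.0528, 0.1166]
tool_rot: [-1.081, 1.285, 1.081]
contact_force: [0.3, -0.2, -0.2]
opening: 0.001
t 13.2 tcp jig [ 60.7   0.9 116.6] shift [13.6  0.7 -0.9] turn [0.0006 0.0002 0.0001] F jig [ 0.33 -0.16 -0.21]
```

View pics/s8.png

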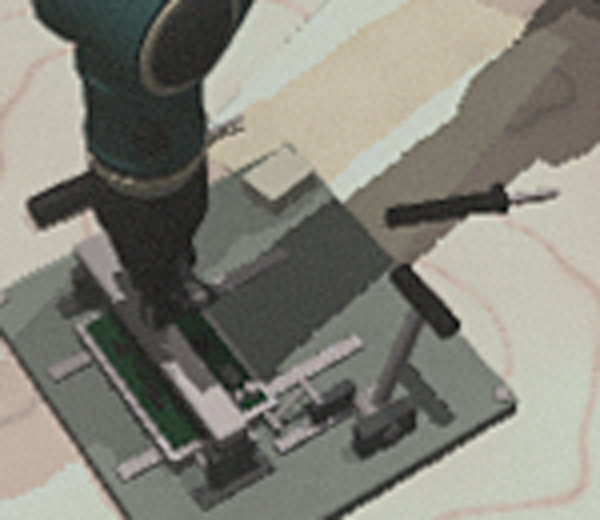

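The fingertip is above the bar's middle, at about (155,315) in the crop. Descend with force checks.

```bash
python3 -m creep '[[[4,1,-1,0,0,0,0],[8,1,-1,0,0,0,0],[11,1,-1,0,0,0,0],[13,1,-1,0,0,0,0],[15,1,-1,0,0,0,0]]]'
python3 - <<'E'
from h import *
plan(j2w([60,0,103]),goalrot([0,1,0]))
E
```

```text
t: 13.92
eef_pos: [0.679, 0.0514, 0.1015]
tool_rot: [-1.081, 1.286, 1.081]
contact_force: [-3.2, 0.1, 4.9]
opening: 0.001
t 13.925 tcp jig [ 59.7  -0.8 101.5] shift [-1.5 -0.3  0.8] turn [-0.0001 -0.     -0.0003] F jig [-3.13 -0.43  4.92]
```

```bash
python3 -m creep '[[[1,0,0.5,0,0,0,0],[2,0,0.5,0,0,0,0],[3,0,0.5,0,0,0,0],[4,0,0.5,0,0,0,0],[4,0,0.5,0,0,0,0]]]'
python3 - <<'E'
from h import *
plan(j2w([60,0,103]),goalrot([0,1,0]))
c=manip.read_camera("scene");P=cloud(c);J=((P-O)@JR)*1000
b=(c["z_map"]>0)&(abs(J[...,0]-60)<10)&(abs(abs(J[...,1])-65)<30)&(J[...,2]>70)&(J[...,2]<98)
q=J[b];q=q[abs(q[:,2]-np.median(q[:,2]))<5];A=np.c_[q,np.ones(len(q))];print(len(q),np.linalg.lstsq(A[:,[0,1,3]],q[:,2],rcond=None)[0],q[q[:,1]>0].mean(0),q[q[:,1]<0].mean(0))
E
```

```text
t: 14.55
eef_pos: [0.6791, 0.0515, 0.0973]
tool_rot: [-1.081, 1.287, 1.081]
contact_force: [-4.0, -2.5, 4.3]
opening: -0.001
t 14.55 tcp jig [59.7 -0.6 97.3] shift [-5.7 -0.3  0.6] turn [-0.0002 -0.0004 -0.0002] F jig [-3.47 -3.14  4.25]
211 [ 2.35156595e-02 -5.89919306e-03  8.52651974e+01] [59.98659886 65.71255702 86.25397661] [ 62.36355456 -66.33773355  87.17578981]
```

```bash
python3 -m creep '[[[1,0,0.5,0,0,0,0],[2,0,0.5,0,0,0,0],[3,0,0.5,0,0,0,0],[3,0,0.5,0,0,0,0],[3,0,0.5,0,0,0,0]]]'
python3 - <<'E'
from h import *
plan(j2w([60,0,103]),goalrot([0,1,0]))
print(manip.observe()["moment"])
E
```

```text
t: 15.22
eef_pos: [0.6795, 0.0518, 0.0946]
tool_rot: [-1.081, 1.286, 1.08]
contact_force: [-3.4, -2.5, 6.1]
opening: -0.002
t 15.225 tcp jig [60.  -0.3 94.6] shift [-8.4  0.   0.3] turn [-0.0004 -0.0004  0.0005] F jig [-2.96 -3.04  6.07]
[-0.54350031  0.66898534 -0.03418341]
```

```bash
python3 -m creep '[[[0.5,0.3,-0.3,0,0,0,0],[1,0.7,-0.6,0,0,0,0],[1.5,0.7,-0.6,0,0,0,0],[2,0.7,-0.6,0,0,0,0],[2,0.7,-0.6,0,0,0,0]]]'
python3 - <<'E'
from h import *
plan(j2w([60,0,103]),goalrot([0,1,0]))
E
```

```text
t: 15.85
eef_pos: [0.6794, 0.0518, 0.093]
tool_rot: [-1.082, 1.284, 1.079]
contact_force: [-1.1, -2.2, 6.5]
opening: -0.004
t 15.85 tcp jig [60.  -0.3 93. ] shift [-10.   -0.    0.3] turn [-0.0002  0.0004  0.0022] F jig [-0.74 -2.33  6.54]
```

```bash
python3 -m creep '[[[0.5,0.2,-0.5,0,0,0,0],[1,0.2,-0.5,0,0,0,0],[1.5,0.2,-0.5,0,0,0,0],[2,0.2,-0.5,0,0,0,0],[2,0.2,-0.5,0,0,0,0]]]'
python3 - <<'E'
from h import *
plan(j2w([60,0,103]),goalrot([0,1,0]))
E
```

```text
t: 16.48
eef_pos: [0.6794, 0.0518, 0.0917]
tool_rot: [-1.082, 1.283, 1.079]
contact_force: [-2.1, -0.9, 9.3]
opening: 0.001
t 16.475 tcp jig [60.  -0.3 91.7] shift [-11.3  -0.    0.3] turn [0.     0.0011 0.0027] F jig [-1.9  -1.26  9.3 ]
```

Contacts met at 9.3 N.

```bash
python3 -m creep '[[[0.7,0.1,0,0,0,0,0],[1.4,0.1,0,0,0,0,0],[2,0.1,0,0,0,0,0],[2.5,0.1,0,0,0,0,0],[2.5,0.1,0,0,0,0,0]]]'
python3 - <<'E'
from h import *
plan(j2w([60,0,103]),goalrot([0,1,0]))
E
```

```text
t: 17.1
eef_pos: [0.6795, 0.0518, 0.0899]
tool_rot: [-1.082, 1.283, 1.079]
contact_force: [-3.5, -1.4, 12.3]
opening: 0.002
t 17.1 tcp jig [60.  -0.3 89.9] shift [-13.1  -0.    0.3] turn [0.0001 0.0013 0.003 ] F jig [-3.16 -1.96 12.29]
```

```bash
python3 -m creep '[[[0.6,0.3,-0.2,0,0,0,0],[1.2,0.3,-0.2,0,0,0,0],[1.8,0.3,-0.2,0,0,0,0],[2.3,0.3,-0.2,0,0,0,0],[2.3,0.3,-0.2,0,0,0,0]]]'
python3 - <<'E'
from h import *
plan(j2w([60,0,103]),goalrot([0,1,0]))
c=manip.read_camera("scene");P=cloud(c);J=((P-O)@JR)*1000
b=(c["z_map"]>0)&(abs(J[...,0]-60)<10)&(abs(abs(J[...,1])-65)<30)&(J[...,2]>65)&(J[...,2]<98)
q=J[b];q=q[abs(q[:,2]-np.median(q[:,2]))<5];A=np.c_[q,np.ones(len(q))];print(len(q),np.linalg.lstsq(A[:,[0,1,3]],q[:,2],rcond=None)[0],q[q[:,1]>0].mean(0),q[q[:,1]<0].mean(0))
crop(c,"pics/s9.png",200,350,160,290,4)
print(np.mean([manip.observe()["contact_force"] for _ in range(3)],0))
E
```

```text
t: 17.73
eef_pos: [0.6795, 0.0518, 0.0883]
tool_rot: [-1.082, 1.282, 1.079]
contact_force: [-4.5, -2.1, 16.8]
opening: 0.005
t 17.725 tcp jig [60.  -0.3 88.3] shift [-14.7  -0.1   0.3] turn [0.0002 0.0017 0.0037] F jig [-4.06 -2.87 16.78]
210 [ 2.70506286e-02 -6.68103174e-03  7.64175665e+01] [59.92351271 65.76897253 77.60952347] [ 62.32371465 -66.94581597  78.53349546]
[-4.90540954 -2.05918063 16.86834673]
```

View pics/s9.png

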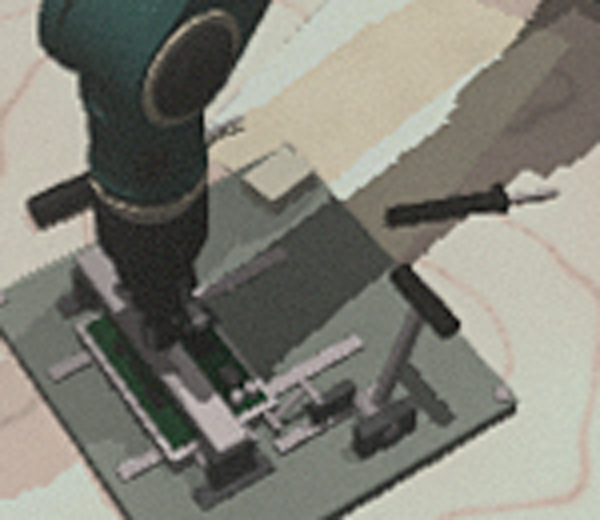

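The bar reads level within the camera's bias, and the force is 16.8 N. Hold for about a second.

```bash
python3 -m creep '[[[0,0,0,0,0,0,0],[0,0,0,0,0,0,0],[0,0,0,0,0,0,0],[0,0,0,0,0,0,0],[0,0,0,0,0,0,0]]]';  python3 -m creep '[[[0,0,0,0,0,0,0],[0,0,0,0,0,0,0],[0,0,0,0,0,0,0],[-2,0,0,0,0,0,0],[-5,0,0,0,0,0,0]]]'; python3 -m creep '[[[-5,0,0,0,0,0,0],[-12,0,0,0,0,0,0],[-30,0,0,0,0,0,0],[-60,0,0,0,0,0,0],[-90,0,0,0,0,0,0]]]'
python3 -m creep '[[[-30,40,0,0,0,0,0],[-30,90,0,0,0,0,0],[-30,140,0,0,0,0,0],[-30,180,0,0,0,0,0],[-30,180,0,0,0,0,0]]]'
python3 - <<'E'
from h import *
c=measure();P=cloud(c);J=((P-O)@JR)*1000
b=(c["z_map"]>0)&(abs(J[...,0]-60)<10)&(abs(abs(J[...,1])-65)<30)&(J[...,2]>65)&(J[...,2]<98)
q=J[b];q=q[abs(q[:,2]-np.median(q[:,2]))<5];A=np.c_[q,np.ones(len(q))];print(len(q),np.linalg.lstsq(A[:,[0,1,3]],q[:,2],rcond=None)[0],q[q[:,1]>0].mean(0),q[q[:,1]<0].mean(0))
cv2.imwrite("pics/s10.png",c["pixels"][:,:,::-1])
c=manip.read_camera("top");crop(c,"pics/t10.png",130,330,100,260,3);plan(j2w([0,0,0]))
E
```

```text
t: 18.4
eef_pos: [0.6795, 0.0518, 0.0884]
tool_rot: [-1.082, 1.282, 1.079]
contact_force: [-5.6, -2.0, 16.8]
opening: -0.002
t: 19.02
eef_pos: [0.6794, 0.0518, 0.0924]
tool_rot: [-1.082, 1.282, 1.079]
contact_force: [0.3, -0.1, 5.9]
opening: 0.0
t: 19.65
eef_pos: [0.6774, 0.0519, 0.1814]
tool_rot: [-1.081, 1.286, 1.082]
contact_force: [0.7, 0.5, 0.4]
opening: -0.001
t: 20.27
eef_pos: [0.4978, 0.0834, 0.211]
tool_rot: [-1.081, 1.285, 1.084]
contact_force: [0.6, -0.4, -0.6]
opening: -0.002
handle n 113 [-80.6 115.9 157.7]
contact 1 0 None
contact -1 0 None
244 [3.76251662e-02 1.04078590e-03 9.07655341e+01] [60.50619513 66.27078144 93.09202693] [ 59.93649095 -64.15116024  92.97669632]
t 20.375 tcp jig [-121.1   -0.6  211.3] shift [ 211.5 -120.8    0.4] F jig [0.11 0.47 0.06]
```

View pics/s10.png

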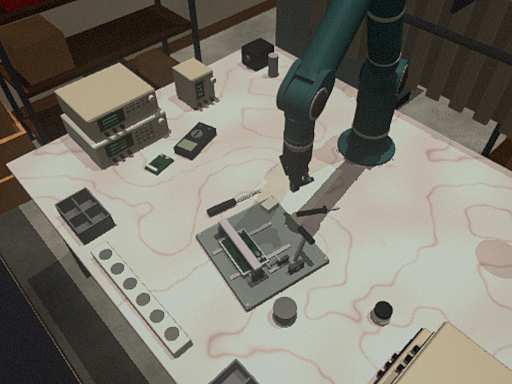

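View pics/t10.png

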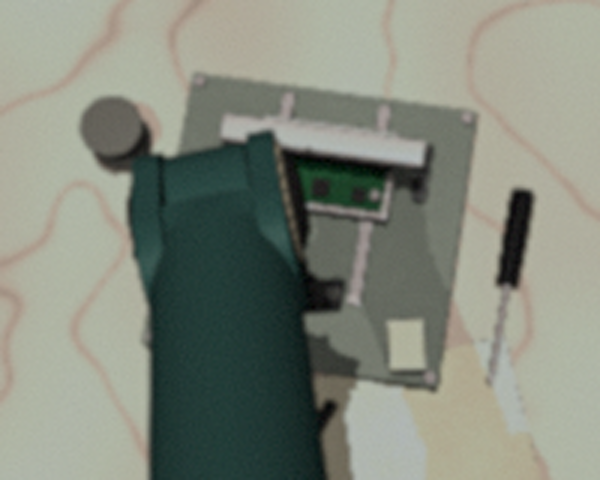

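```bash
python3 -c "
from bench import manip
print(manip.sign_off())"
```

```text
the job is handed in; nothing more can be done
None
```

I fed the board with three full lever strokes, then pressed the bar once near its middle and let it come up. I handed the job in at about 20 s, with the arm clear of everything. No verdict was reported.

- **Strokes:** each one ran to the stop, at about 13 N with almost no further motion. After each, the camera showed the lever back at rest, and the board ended about 60 mm forward. I measured the first pitch at 19 mm, and judged the full 60 mm from pictures only, because the header was under the bar by then.
- **Press:** the contacts were met after about 10 to 11 mm of sink. I held the bar at 16.8 N for a little over 1 s, which I estimate pushed the contacts in about 3.5 mm. I could not see them directly.
- **Final checks:** the bar is back at its rest height (about 92 mm) and level. The bystanders I could see in the last pictures looked unmoved.
- **Disagreement:** while the bar was down, the camera fit gave a slight tilt of about -0.007 rad, left end lower. At rest it read +0.001. If the tilt is real, the left contact went in up to about 0.9 mm more than the right, and neither would have been near crushing. I did not press again to correct it.
- **Side force:** the press also carried a sideways force of up to about 6 N on the bar.

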